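# Seat the gasketed lid of an enclosure corner by corner

## Task

Press the loose lid of the grey enclosure down onto its gasket at its four corner bosses, pushing each right down to its hard stop, so that it then sits flat and fully home. Work round the corners in turn and in at least two rounds, only about half-way down the first time, so that the lid stays roughly level and never cocks by more than about 9 degrees; press no harder than each corner needs (never above 35 N), slant the tool in under the light panel for the far corners, and do not bump the light or the things lying about.

Things in the scene. Friction and masses are not known exactly. Their poses are not given: they have to be found in the camera images.
- boss_fl (a point): centre of the top face of the lid's near left round boss (24 mm across, 4 mm high), the place to press at that corner; its z axis is the lid's upward normal. Seated and let go, this point is 70 mm above the underside of the enclosure; at the start it is about 79 to 84 mm above it
- boss_fr (a point): centre of the top face of the lid's near right round boss (24 mm across, 4 mm high), the place to press at that corner; its z axis is the lid's upward normal. Seated and let go, this point is 70 mm above the underside of the enclosure; at the start it is about 79 to 84 mm above it
- boss_bl (a point): centre of the top face of the lid's far left round boss (24 mm across, 4 mm high), the place to press at that corner; its z axis is the lid's upward normal. Seated and let go, this point is 70 mm above the underside of the enclosure; at the start it is about 79 to 84 mm above it
- boss_br (a point): centre of the top face of the lid's far right round boss (24 mm across, 4 mm high), the place to press at that corner; its z axis is the lid's upward normal. Seated and let go, this point is 70 mm above the underside of the enclosure; at the start it is about 79 to 84 mm above it
- lid: loose flat aluminium lid, 160 x 130 x 6 mm (x, y, thickness), 0.2 to 0.4 kg; origin at the centre of its underside, x to its far edge, z up. Bosses at x = +-58, y = +-43 mm, tops 10 mm above the origin. A 16 mm deep plug under it sits inside the enclosure with 2.5 mm play a side, so it cannot slide off. Dented by more than 35 N
- enclosure: grey die-cast box, 150 x 120 mm outside, fixed on a black mounting block 164 x 150 mm, which stands 0 to 25 mm out of the desk; origin at the centre of the box's underside (top of the block), x towards its far side (away from the robot), y left, z up. Two black cable glands on the near side stick out 16 mm
- stud_plane (a point): point on the enclosure's axis, 72 mm above its underside: height of the highest stud tops. Under each boss the lid rests loosely on a rubber-capped stud, 0 to 3 mm lower than this at the start. The rubber gives a few mm first; above about 12 N (15 at slow speed) the stud slides down and stays; let go, the rubber lifts the lid again by as much as it gave
- rim (a point): centre of the opening at the hard metal rim. A corner is home when it has been pushed until the flange meets the rim there (a hard stop, where the force rises steeply: 18 to 25 N is enough); let go, it then springs up a little to its seated height. Pushed only to the seated height it springs back too high. Between two corners the lid takes twice the force, in the middle four times
- panel_edge (a point): middle of the near lower edge of the inspection light's flat panel (150 mm wide along y, 120 mm deep towards +x, 12 mm thick, 290 mm above the enclosure's underside). It hangs over the far half of the lid: this edge lies 15 to 23 mm beyond the lid's centre, so the far bosses are reached only with the tool slanted 25 to 45 degrees, coming in from the near side
- solder_spool: solder spool lying left of the enclosure, 55 x 98 x 28 mm; bystander, origin at its underside
- tape_roll: roll of tape, 92 mm across, 12 mm high, lying right of the enclosure; bystander, origin at its underside
- flux_pot: small round pot, 47 mm across, 41 mm high, standing at the back; bystander, origin at its underside
- light_stand: the whole inspection light stand (foot, 22 mm post and panel), fixed, not to be bumped. Origin below the lid's centre, level with the enclosure's underside, 15 mm nearer than the panel's near edge; the post stands 150 mm beyond the origin along x

How it is judged:
By the outcome, as a careful person would: the job done as asked, in the order asked, and still so for the second after the job is handed in, with the robot touching nothing.
It also fails if it takes over 67 s, if anything falls off the work surface, if the arm or the gripper's body presses on something with over 40 N, if the wrist force passes 120 N, or if a joint passes its speed limit or range.

## Robot

A 6-joint arm with a two-finger parallel gripper is mounted at the origin on a cart in front of the work surface, level with it; the furniture and walls round the work are solid. World frame = base frame: x ahead of the robot, y to its left, z up, the work surface at z = 0. Lengths are in m, angles in rad, forces in N, time in s.
With the tool pointing down it reaches from about 0.4 to 0.825 m from the base axis. Payload 7 kg.
Tool frame: the origin (TCP) lies on the centre line of the jaws, within the pads' length; the fingertips stand ahead of it and the grasp point (between the pads) lies 8 mm behind it (bot.finger_overhang is the z of the fingertips in the tool frame, in m); z points along the fingers, y is the line along which they close (so a half turn about z gives the same grasp; the last joint's range is limited). The gripper opens to 88 mm and grips with 3 to 60 N. Pads are 19 mm wide; open, the fingers measure 130 mm over their backs; the gripper's body (78 mm by 193 mm) begins 47 mm behind the grasp point.
Start: joints at [-0.821, 0.359, 0.012, 0, -1.224, -0.288], TCP at [0.301, -0.604, 0.238] pointing down, gripper open.
Joint ranges: [-3.07, 3.07], [-1.43, 2.12], [-1.02, 1.25], [-3.03, 1.67], [-3.05, -0], [-3.03, 3.03]. Speed limits (rad/s): [2.39, 2.39, 3.01, 3.14, 3.14, 3.14].

## Interface

Orientations are given as a unit quaternion [x, y, z, w].
In Python, from station import bot gives the robot as it stands. The module is installed in compiled form; this text tells all that it offers.
- The arm moves only by the shell command python3 -m pendant 'ROWS' [OPENING] [FORCE]. ROWS is JSON, a list of rows, each a list of 2 entries, a list of its own where there are three numbers: the shift along the world's x, y, z in cm, then the turn, a rotation vector about the world's x, y, z in rad. A call has 1 to 20 rows; each row is the pose to reach, as a shift and turn from the pose commanded when the call began; what a row does not reach only later rows make up. A row lasts 1/10 s, in which the tool goes at most 50 mm and 8.59 degrees, less where a joint would pass 70% of its speed; a pose out of reach is approached as far as the arm can. A call with a gripper value outside its range is refused whole. OPENING is the gripper's target within -1 to 1 (shut at 1, half-way at 0, fully open at -1), set as the call begins (- or left out, the last holds). The fingers move at their own pace and stop on an object; FORCE is the grip in N (left out, the last holds). Time passes only in rows, so rows that repeat a pose let the fingers close. It gives the time, the measured TCP pose, the force, the opening and the grip force at its end, in the units of the state.
- bot.sense(): the state, without advancing time (a new reading comes with each control period).
- bot.read_camera(name): name is "scene" or "top"; returns a dict with "color" (400x640x3 uint8, red, green, blue), "depth" (400x640 float32, m along the optical axis (not along the pixel's ray), 0 where there is no reading), "mtx" (3x3 intrinsics, pixels), "R" (3x3) and "t" (3): a world point X has camera coordinates R X + t. Camera axes: x right, y down, z forward; pixel columns grow to the right and rows downward; lengths in m; the calibration is good to about 2 mm. A picture is of the moment at which its call begins.
- bot.hand_in(): hands the job in; it is judged then, once.
The state is a dict: "time": time; "joint_pos": joint angles; "joint_vel": joint speeds; "tau": joint torques, N m; "tcp_pos": TCP position; "orientation": TCP orientation; "contact_force": force on the tool from outside, world axes, zero at the start; "torque": the same for the moment, N m; "opening": finger opening in m; "grip_force": force on a finger pad.
Only numpy, scipy, OpenCV 4.12 (cv2) and the standard library are available. Lean on these libraries where they do the work, as an engineer would, in place of code of your own. Each camera call takes 0.05 s, during which the arm holds its last target. There are 200 camera calls.

## Working session

There is one attempt and no reset: what is moved stays moved. The work goes in short steps, Python scripts to look and compute and a shell command to move; the robot and the scene stay as the last step left them, time stands still between calls to the robot, and variables do not carry over. Pictures are saved under pics/ and viewed, at most 10 in all, crops included, and the job is handed in when it is done.

```bash
mkdir -p pics
python3 - <<'E'
from station import bot
import cv2,numpy as np
s=bot.sense();print({k:np.round(v,3) for k,v in s.items()},bot.finger_overhang)
for n in("scene","top"):
    c=bot.read_camera(n);cv2.imwrite(f"pics/{n}0.png",c["color"][:,:,::-1]);np.savez(f"{n}0.npz",**c)
    print(n,-c["R"].T@c["t"],c["R"].round(2).tolist(),c["mtx"].round(0).tolist())
E
```

```text
{'time': np.float64(0.0), 'joint_pos': array([-0.821,  0.359,  0.011, -0.   , -1.224, -0.288]), 'joint_vel': array([ 0.   ,  0.   ,  0.001, -0.001,  0.   , -0.   ]), 'tau': array([-0.0000e+00, -5.8271e+01,  2.9306e+01,  6.9970e+00,  7.0000e-03,
       -0.0000e+00]), 'tcp_pos': array([ 0.301, -0.604,  0.237]), 'orientation': array([-0.229,  0.973,  0.001, -0.   ]), 'contact_force': array([-0.422, -0.859, -0.221]), 'torque': array([-0.04 , -0.031, -0.005]), 'grip_force': np.float64(0.0), 'opening': np.float64(0.087)} 0.011
scene [-0.0477558  -1.16900493  0.75255799] [[0.81, -0.59, -0.01], [-0.28, -0.37, -0.89], [0.52, 0.72, -0.46]] [[450.0, 0.0, 320.0], [0.0, 450.0, 198.0], [0.0, 0.0, 1.0]]
top [ 0.32871925 -0.18329341  1.33817665] [[-0.5, -0.87, 0.0], [-0.84, 0.49, -0.22], [0.19, -0.12, -0.97]] [[492.0, 0.0, 317.0], [0.0, 492.0, 210.0], [0.0, 0.0, 1.0]]
```

View pics/scene0.png

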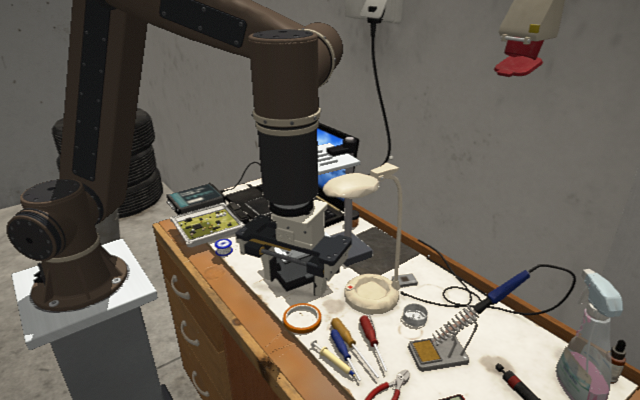

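View pics/top0.png

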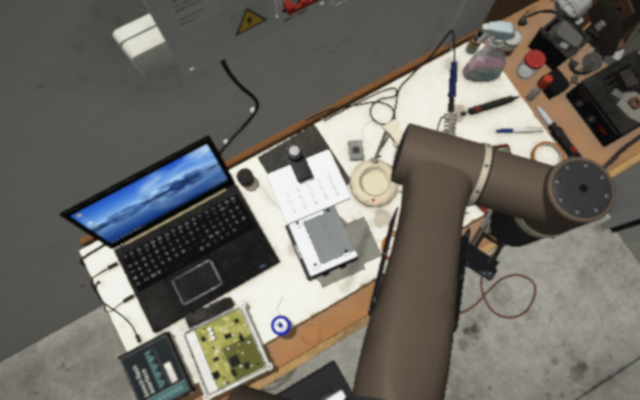

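The top view shows the lid near (322,243), the light panel near (308,185) and the post head at (295,152). The arm hides the lid in the scene view. I'll zoom in and compute 3D positions.

```bash
cat > h.py <<'E'
import numpy as np,cv2
def world(c):
    v,u=np.mgrid[0:400,0:640]; d=c["depth"].astype(float)
    P=np.stack([u,v,np.ones_like(u)],-1)@np.linalg.inv(c["mtx"]).T*d[...,None]
    return (P-c["t"])@c["R"]
def proj(c,X):
    p=(np.atleast_2d(X)@c["R"].T+c["t"])@c["mtx"].T
    return p[:,:2]/p[:,2:]
E
python3 - <<'E'
from h import *
c=dict(np.load("top0.npz"));W=world(c)
np.set_printoptions(precision=3,suppress=True)
im=c["color"][110:300,230:410,::-1];cv2.imwrite("pics/z.png",cv2.resize(im,None,fx=3.1,fy=3.1,interpolation=cv2.INTER_CUBIC))
for u,v in [(322,243),(335,235),(308,235),(310,262),(340,262),(308,190),(285,170),(330,170),(295,150),(335,275),(365,240),(280,290),(355,150)]: print(u,v,W[v,u],c["depth"][v,u])
z=W[...,2]; m=np.zeros(z.shape,bool);m[110:300,230:410]=1
for lo in np.arange(0,.42,.01): print(round(lo,2),int((m&(z>=lo)&(z<lo+.01)).sum()),end='; ')
mp=m&(z>.27)&(z<.36)
p=W[mp];print(len(p),p[:,2].mean(),cv2.minAreaRect(p[:,:2].astype(np.float32)))
E
```

```text
322 243 [ 0.492 -0.299  0.095] 1.2567298
335 235 [ 0.494 -0.339  0.09 ] 1.266497
308 235 [ 0.528 -0.278  0.094] 1.2613577
310 262 [ 0.465 -0.248  0.097] 1.243441
340 262 [ 0.428 -0.314  0.094] 1.2463894
308 190 [ 0.578 -0.31   0.317] 1.0578605
285 170 [ 0.641 -0.288  0.32 ] 1.0646621
330 170 [ 0.593 -0.373  0.318] 1.0665373
295 150 [ 0.659 -0.325  0.352] 1.04118
335 275 [ 0.411 -0.294  0.001] 1.3320096
365 240 [ 0.453 -0.414  0.002] 1.352276
280 290 [ 0.451 -0.146 -0.   ] 1.3235332
355 150 [ 0.69  -0.523  0.006] 1.4067936
0.0 8757; 0.01 1786; 0.02 3939; 0.03 810; 0.04 333; 0.05 220; 0.06 134; 0.07 133; 0.08 734; 0.09 2301; 0.1 136; 0.11 105; 0.12 105; 0.13 101; 0.14 75; 0.15 87; 0.16 91; 0.17 88; 0.18 81; 0.19 86; 0.2 70; 0.21 61; 0.22 61; 0.23 61; 0.24 59; 0.25 43; 0.26 31; 0.27 15; 0.28 4; 0.29 0; 0.3 5; 0.31 2694; 0.32 787; 0.33 343; 0.34 195; 0.35 318; 0.36 39; 0.37 0; 0.38 0; 0.39 0; 0.4 0; 0.41 0; 4361 0.32349854175127574 ((0.6758264899253845, -0.39696475863456726), (0.31056734919548035, 0.31727808713912964), 87.126220703125)
```

View pics/z.png

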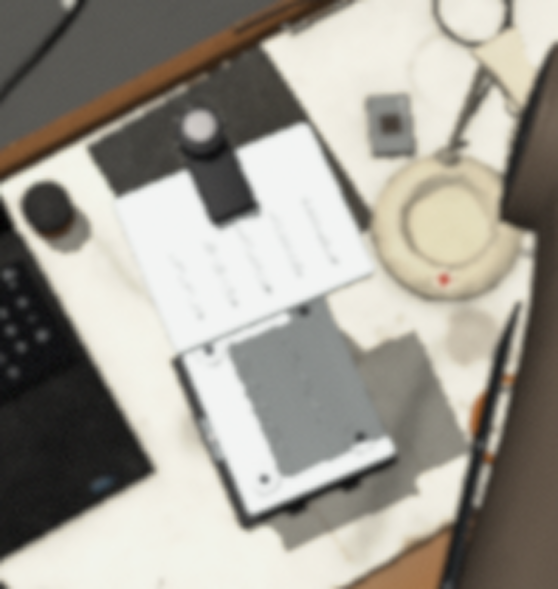

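Crop: four boss dots at (265,480), (361,437), (209,350) and (303,310). The panel edge runs from (175,357) to (372,270). The spool is the dark thing on the left, hidden or near the lid.

Run:
```python
from h import *
c=dict(np.load("top0.npz"));W=world(c);np.set_printoptions(precision=4,suppress=True)
O=-c["R"].T@c["t"]
def at(u,v,z):
    r=c["R"].T@np.linalg.inv(c["mtx"])@[u,v,1]; return O+r*(z-O[2])/r[2]
px={k:(230+(a+.5)/3.1-.5,110+(b+.5)/3.1-.5) for k,(a,b) in dict(fl=(265,480),fr=(361,437),bl=(209,350),br=(303,310)).items()}
# lid plane
m=np.zeros(W.shape[:2],bool);m[200:285,280:370]=1
m&=(W[...,2]>.082)&(W[...,2]<.105);P=W[m]
for _ in range(4):
    k,*_=np.linalg.lstsq(np.c_[P[:,:2],np.ones(len(P))],P[:,2],rcond=None);r=P[:,2]-np.c_[P[:,:2],np.ones(len(P))]@k;P=P[abs(r)<.004]
print("plane",k,len(P),r.std())
B={n:at(*p,0.098) for n,p in px.items()}
for n,p in px.items():print(n,np.round(p,1),B[n],"depth",W[int(round(p[1])),int(round(p[0]))],"plane z",k@[*B[n][:2],1]+.004)
d=lambda a,b:np.linalg.norm((B[a]-B[b])[:2])
print(d('fl','fr'),d('bl','br'),d('fl','bl'),d('fr','br'))
ax=(B['bl']+B['br']-B['fl']-B['fr'])[:2];print("yaw",np.arctan2(ax[1],ax[0]),"ctr",sum(B.values())/4)
ay=(B['fl']+B['bl']-B['fr']-B['br'])[:2];print("yaw y",np.arctan2(-ay[0],ay[1]))
# panel
m=np.zeros(W.shape[:2],bool);m[140:235,255:360]=1;m&=(W[...,2]>.309)&(W[...,2]<.326);print("panel",cv2.minAreaRect(W[m][:,:2].astype(np.float32)),W[m][:,2].mean())
# block top
g=c["depth"]>0
for u,v in [(291,240),(305,275),(309,277),(326,273)]:print(u,v,W[v,u])
```

```text
plane [0.0064 0.0082 0.0915] 2384 0.0019938073212263274
fl [315.1 264.5] [ 0.4532 -0.256   0.098 ] depth [ 0.4546 -0.2564  0.0969] plane z 0.09625667995465552
fr [346.1 250.6] [ 0.4445 -0.3417  0.098 ] depth [ 0.4441 -0.3413  0.0955] plane z 0.09549689426141973
bl [297.1 222.6] [ 0.5699 -0.2695  0.098 ] depth [ 0.5694 -0.2689  0.096 ] plane z 0.0968940586070731
br [327.4 209.7] [ 0.5605 -0.3542  0.098 ] depth [ 0.5604 -0.353   0.0969] plane z 0.09613741099476629
0.08618044507773515 0.08528753187285133 0.11750351373532146 0.11663454181676652
yaw -0.11145503159785175 ctr [ 0.507  -0.3054  0.098 ]
yaw y -0.10569716136091696
panel ((0.5944613218307495, -0.31660735607147217), (0.15025432407855988, 0.13905861973762512), 83.33985137939453) 0.31832623400479115
291 240 [ 0.5522 -0.2371  0.0144]
305 275 [ 0.4516 -0.2236  0.0043]
309 277 [ 0.4403 -0.2297  0.0197]
326 273 [ 0.4244 -0.2721  0.0523]
```

```bash
cat > t.py <<'E'
from h import *
from station import bot
from scipy.spatial.transform import Rotation as R
import sys
np.set_printoptions(precision=3,suppress=True)
YAW=-.108; th=np.radians(38); C=np.array([.507,-.3054])
L=R.from_euler('z',YAW).as_matrix()
B={n:np.r_[C+(L@[x,y,0])[:2],.0965] for n,x,y in(('fl',-.058,.043),('fr',-.058,-.043),('bl',.058,.043),('br',.058,-.043))}
# slanted tool: z=(sin,0,-cos), y along lid +y, x=y x z
z=np.array([np.sin(th),0,-np.cos(th)]);y=np.array([0,1,0]);T=L@np.c_[np.cross(y,z),y,z]
edge=L@(-.0095*np.array([np.cos(th),0,np.sin(th)])+bot.finger_overhang*z)
def tcp(n,h): return B[n]+[0,0,h]-edge
if __name__=="__main__":
    s=bot.sense();Rc=R.from_quat(s["orientation"])
    print("turn",(R.from_matrix(T)*Rc.inv()).as_rotvec(),"at",s["tcp_pos"],"F",s["contact_force"])
    print("edge height vs boss",(s["tcp_pos"]+edge)[2]-.0965)
    for n in B:print(n,B[n],"shift cm to +20mm:",(tcp(n,.02)-s["tcp_pos"])*100)
E
python3 t.py
```

```text
turn [ 0.117 -0.662 -0.549] at [ 0.301 -0.604  0.237] F [-0.04  -0.242 -0.588]
edge height vs boss 0.12570872438079073
fl [ 0.454 -0.256  0.097] shift cm to +20mm: [ 15.412  34.744 -10.571]
fr [ 0.445 -0.342  0.097] shift cm to +20mm: [ 14.485  26.194 -10.571]
bl [ 0.569 -0.269  0.097] shift cm to +20mm: [ 26.945  33.494 -10.571]
br [ 0.56  -0.354  0.097] shift cm to +20mm: [ 26.018  24.944 -10.571]
```

```bash
python3 -m pendant '[[[2,5,0],[0.02,-0.1,-0.08]],[[4,10,0],[0.04,-0.2,-0.17]],[[6,14,0],[0.06,-0.3,-0.25]],[[7,18,0],[0.075,-0.42,-0.35]],[[8,22,0],[0.09,-0.52,-0.43]],[[9,26,0],[0.105,-0.6,-0.5]],[[10,30,-1],[0.117,-0.662,-0.549]],[[12,32,-3],[0.117,-0.662,-0.549]],[[12,34.7,-6],[0.117,-0.662,-0.549]],[[12,34.7,-6],[0.117,-0.662,-0.549]],[[12,34.7,-6],[0.117,-0.662,-0.549]],[[12,34.7,-6],[0.117,-0.662,-0.549]],[[12,34.7,-6],[0.117,-0.662,-0.549]]]' 1 10; python3 t.py
python3 - <<'E'
from h import *
from station import bot
c=bot.read_camera("scene");np.savez("scene1.npz",**c);u,v=proj(c,[.507,-.305,.15])[0].astype(int);print(u,v)
cv2.imwrite("pics/s1.png",cv2.resize(c["color"][max(0,v-90):v+90,max(0,u-110):u+110,::-1],None,fx=3.2,fy=3.2,interpolation=cv2.INTER_CUBIC))
E
```

```text
time: 1.4
tcp_pos: [0.4217, -0.2585, 0.179]
orientation: [0.052, 0.944, -0.019, 0.326]
contact_force: [0.9, 0.4, 0.4]
opening: 0.0003
grip_force: 0.0
turn [0.002 0.002 0.003] at [ 0.422 -0.259  0.179] F [0.868 0.419 0.358]
edge height vs boss 0.06794694058508419
fl [ 0.454 -0.256  0.097] shift cm to +20mm: [ 3.299  0.203 -4.795]
fr [ 0.445 -0.342  0.097] shift cm to +20mm: [ 2.372 -8.347 -4.795]
bl [ 0.569 -0.269  0.097] shift cm to +20mm: [14.831 -1.048 -4.795]
br [ 0.56  -0.354  0.097] shift cm to +20mm: [13.904 -9.598 -4.795]
298 220
```

View pics/s1.png

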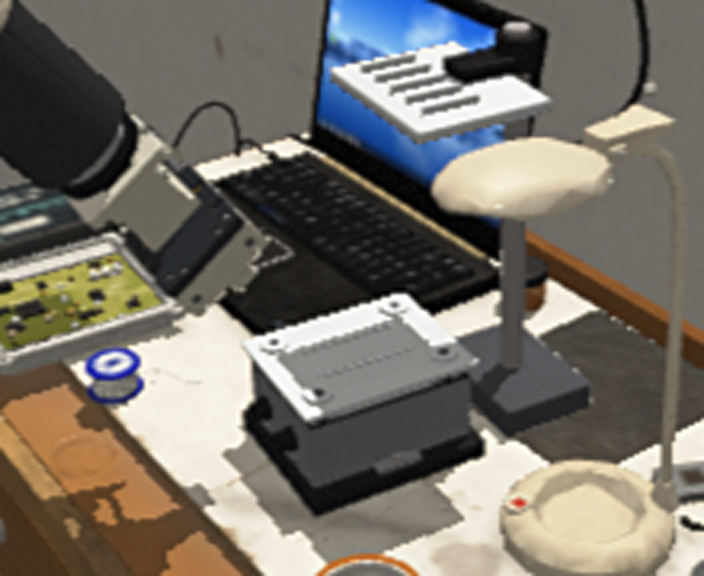

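Scene crop: the lid is in clear view. Bosses are at fl (272,344), fr (318,394), br (443,352) and bl (395,305), and the slanted gripper is behind, near (265,250). I'll cross-check this with the depth data.

Run:
```python
from t import *
c=dict(np.load("scene1.npz"));W=world(c);O=-c["R"].T@c["t"]
D={}
for n,(a,b) in dict(fl=(272,344),fr=(318,394),br=(443,352),bl=(395,305)).items():
    u=188+(a+.5)/3.2-.5;v=130+(b+.5)/3.2-.5
    r=c["R"].T@np.linalg.inv(c["mtx"])@[u,v,1];P=O+r*(.0965-O[2])/r[2]
    print(n,P,"depth",W[int(round(v)),int(round(u))],"top est",B[n])
p=proj(c,[bot.sense()["tcp_pos"]+edge])[0];print("edge px in crop",(p-[188,130])*3.2)
m=(abs(W[...,2]-.09)<.012);Q=(W-np.r_[C,0])@L;m&=(abs(Q[...,0])<.07)&(abs(Q[...,1])<.055)
A=np.c_[Q[m][:,:2],np.ones(m.sum())];k=np.linalg.lstsq(A,W[m][:,2],rcond=None)[0];print("plane lid-frame",k)
for n,x,y in(('fl',-.058,.043),('fr',-.058,-.043),('bl',.058,.043),('br',.058,-.043)):print(n,k@[x,y,1]+.004)
```

```text
fl [ 0.45  -0.261  0.097] depth [ 0.452 -0.258  0.095] top est [ 0.454 -0.256  0.097]
fr [ 0.441 -0.346  0.097] depth [ 0.441 -0.345  0.095] top est [ 0.445 -0.342  0.097]
br [ 0.557 -0.358  0.097] depth [ 0.557 -0.357  0.095] top est [ 0.56  -0.354  0.097]
bl [ 0.569 -0.272  0.097] depth [ 0.569 -0.271  0.096] top est [ 0.569 -0.269  0.097]
edge px in crop [233.503 283.109]
plane lid-frame [0.004 0.006 0.091]
fl 0.09522340482492145
fr 0.09467319961724643
bl 0.0957141985932618
br 0.09516399338558679
```

```bash
sed -i 's/C=np.array(.*/C=np.array([.5055,-.3072])/' t.py
python3 - <<'E'
from t import *
c=dict(np.load("scene1.npz"));W=world(c);s=bot.sense();p=s["tcp_pos"];Q=(W-p)@R.from_quat(s["orientation"]).as_matrix()
m=(np.linalg.norm(Q,axis=-1)<.12)&(c["depth"]>0)
for lo in np.arange(-.1,.04,.01):
    k=m&(Q[...,2]>=lo)&(Q[...,2]<lo+.01)
    if k.sum():print(round(lo,2),k.sum(),"x",Q[k][:,0].min(),Q[k][:,0].max(),"y",Q[k][:,1].min(),Q[k][:,1].max())
im=cv2.resize(c["color"][150:250,205:325,::-1],None,fx=6,fy=6,interpolation=cv2.INTER_CUBIC)
for X,col in((p,(0,0,255)),(p+edge,(0,255,0))):
    a=((proj(c,[X])[0]-[205,150])*6).astype(int);cv2.circle(im,tuple(map(int,a)),5,col,2)
cv2.imwrite("pics/s2.png",im)
E
```

```text
-0.1 114 x -0.024155138646999582 0.0259649544830104 y -0.07000255426974045 0.025833909005687824
-0.09 27 x -0.03679638066859813 0.037677085476928586 y -0.031084933853214584 0.028827801306495364
-0.08 205 x -0.038008561604999574 0.03957894172152913 y -0.09178722907913389 0.08240967034620011
-0.07 137 x -0.03823821036539338 0.03929753613470385 y -0.09201062284434972 0.08308628281117872
-0.06 57 x -0.038517314635440586 0.03852188626997132 y -0.08996425975035127 0.0837232874721461
-0.01 14 x -0.008996908118742611 0.010723068487872365 y -0.01947541348186472 -0.014173868402933429
-0.0 18 x -0.010548120566277248 0.011231984970538596 y -0.01881694683783209 -0.01244630853137096
0.01 1 x 0.008289962632587425 0.008289962632587425 y -0.01192952090783898 -0.01192952090783898
```

View pics/s2.png

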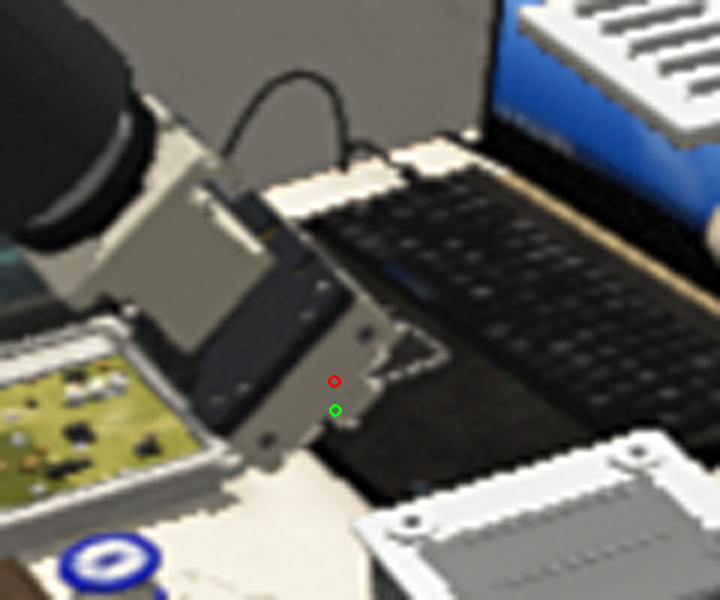

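```bash
python3 -m pendant '[[[1,0,-1.5],[0,0,0]],[[2.5,0,-3],[0,0,0]],[[3.15,0,-4.8],[0,0,0]],[[3.15,0,-5.8],[0,0,0]],[[3.15,0,-5.8],[0,0,0]],[[3.15,0,-5.8],[0,0,0]]]'; python3 t.py; for i in 1; do python3 -m pendant '[[[0,0,-0.3],[0,0,0]],[[0,0,-0.6],[0,0,0]],[[0,0,-0.8],[0,0,0]],[[0,0,-0.8],[0,0,0]]]'; done
```

```text
time: 2.05
tcp_pos: [0.4523, -0.2586, 0.12]
orientation: [0.052, 0.944, -0.019, 0.325]
contact_force: [-0.1, -0.3, 0.1]
opening: 0.0002
grip_force: 0.0
turn [0.001 0.    0.003] at [ 0.452 -0.259  0.12 ] F [-0.085 -0.329  0.119]
edge height vs boss 0.00898982593793185
fl [ 0.452 -0.258  0.097] shift cm to +20mm: [0.092 0.034 1.101]
fr [ 0.443 -0.344  0.097] shift cm to +20mm: [-0.835 -8.516  1.101]
bl [ 0.568 -0.271  0.097] shift cm to +20mm: [11.624 -1.216  1.101]
br [ 0.559 -0.356  0.097] shift cm to +20mm: [10.697 -9.766  1.101]
time: 2.45
tcp_pos: [0.4522, -0.2573, 0.1116]
orientation: [0.051, 0.944, -0.018, 0.325]
contact_force: [0.3, -0.1, -0.4]
opening: 0.0003
grip_force: 0.0
```

```bash
python3 -m pendant '[[[0,0,-0.1],[0,0,0]],[[0,0,-0.2],[0,0,0]]]' | sed -n '2p;4p'
python3 -m pendant '[[[0,0,-0.1],[0,0,0]],[[0,0,-0.2],[0,0,0]]]' | sed -n '2p;4p'
python3 -m pendant '[[[0,0,-0.1],[0,0,0]],[[0,0,-0.2],[0,0,0]]]' | sed -n '2p;4p'
```

```text
tcp_pos: [0.4523, -0.2572, 0.1096]
contact_force: [-0.3, 0.9, 0.3]
tcp_pos: [0.4525, -0.2573, 0.1079]
contact_force: [-2.2, 1.7, 6.1]
tcp_pos: [0.4526, -0.2573, 0.1063]
contact_force: [-6.8, 2.9, 12.7]
```

```bash
python3 -m pendant '[[[0,0,-0.1],[0,0,0]],[[0,0,-0.2],[0,0,0]]]' | sed -n '2p;4p'
python3 -m pendant '[[[0,0,-0.1],[0,0,0]],[[0,0,-0.15],[0,0,0]]]' | sed -n '2p;4p'
```

```text
tcp_pos: [0.4525, -0.2571, 0.1044]
contact_force: [-6.2, 4.9, 12.6]
tcp_pos: [0.4525, -0.257, 0.1028]
contact_force: [-6.9, 5.6, 14.6]
```

```bash
python3 -m pendant '[[[0,0,0.7],[0,0,0]],[[0,0,1.8],[0,0,0]],[[-0.3,-3,1.8],[0,0,0]],[[-0.6,-6,1.8],[0,0,0]],[[-0.93,-8.55,1.8],[0,0,0]],[[-0.93,-8.55,1.3],[0,0,0]],[[-0.93,-8.55,0.9],[0,0,0]],[[-0.93,-8.55,0.9],[0,0,0]]]' | sed -n '2p;4p'
python3 -m pendant '[[[0,0,-0.1],[0,0,0]],[[0,0,-0.2],[0,0,0]]]' | sed -n '2p;4p'
python3 -m pendant '[[[0,0,-0.1],[0,0,0]],[[0,0,-0.2],[0,0,0]]]' | sed -n '2p;4p'
python3 -m pendant '[[[0,0,-0.1],[0,0,0]],[[0,0,-0.2],[0,0,0]]]' | sed -n '2p;4p'
```

```text
tcp_pos: [0.4422, -0.3419, 0.1098]
contact_force: [0.3, 0.2, -0.5]
tcp_pos: [0.4431, -0.342, 0.1092]
contact_force: [0.2, 0.4, -0.6]
tcp_pos: [0.4432, -0.3423, 0.1074]
contact_force: [-0.5, 1.4, 4.1]
tcp_pos: [0.4433, -0.3424, 0.1057]
contact_force: [-4.0, 5.4, 11.0]
```

```bash
python3 -m pendant '[[[0,0,-0.1],[0,0,0]],[[0,0,-0.2],[0,0,0]]]' | sed -n '2p;4p'
python3 -m pendant '[[[0,0,-0.1],[0,0,0]],[[0,0,-0.15],[0,0,0]]]' | sed -n '2p;4p'
python3 -m pendant '[[[0,0,0.7],[0,0,0]],[[0,0,1.7],[0,0,0]],[[3,-0.3,1.8],[0,0,0]],[[6,-0.6,1.8],[0,0,0]],[[9,-1,1.8],[0,0,0]],[[11.53,-1.25,1.8],[0,0,0]],[[11.53,-1.25,1.3],[0,0,0]],[[11.53,-1.25,1],[0,0,0]],[[11.53,-1.25,1],[0,0,0]]]' | sed -n '1,4p'; python3 t.py
```

```text
tcp_pos: [0.4433, -0.3425, 0.104]
contact_force: [-4.8, 4.0, 12.2]
tcp_pos: [0.4432, -0.3426, 0.1025]
contact_force: [-5.0, 3.3, 10.8]
time: 6.15
tcp_pos: [0.5571, -0.355, 0.1105]
orientation: [0.052, 0.944, -0.018, 0.324]
contact_force: [-1.3, 0.2, 0.2]
turn [ 0.    -0.001  0.001] at [ 0.557 -0.355  0.11 ] F [-1.331  0.198  0.204]
edge height vs boss -0.0005241332648925068
fl [ 0.452 -0.258  0.097] shift cm to +20mm: [-10.396   9.669   2.052]
fr [ 0.443 -0.344  0.097] shift cm to +20mm: [-11.323   1.119   2.052]
bl [ 0.568 -0.271  0.097] shift cm to +20mm: [1.136 8.419 2.052]
br [ 0.559 -0.356  0.097] shift cm to +20mm: [ 0.209 -0.131  2.052]
```

```bash
python3 -m pendant '[[[0.1,0,-0.1],[0,0,0]],[[0.1,0,-0.2],[0,0,0]]]' | sed -n '2p;4p'
python3 -m pendant '[[[0,0,-0.1],[0,0,0]],[[0,0,-0.2],[0,0,0]]]' | sed -n '2p;4p'
python3 -m pendant '[[[0,0,-0.1],[0,0,0]],[[0,0,-0.2],[0,0,0]]]' | sed -n '2p;4p'
python3 - <<'E'
from h import *
from station import bot
c=bot.read_camera("scene")
cv2.imwrite("pics/s3.png",cv2.resize(c["color"][120:300,190:420,::-1],None,fx=3,fy=3,interpolation=cv2.INTER_CUBIC))
E
```

```text
tcp_pos: [0.5588, -0.3556, 0.1099]
contact_force: [-0.9, -0.9, 0.1]
tcp_pos: [0.5592, -0.3557, 0.1082]
contact_force: [-3.9, -0.9, 5.1]
tcp_pos: [0.5595, -0.3559, 0.1066]
contact_force: [-5.0, 1.4, 8.7]
```

View pics/s3.png

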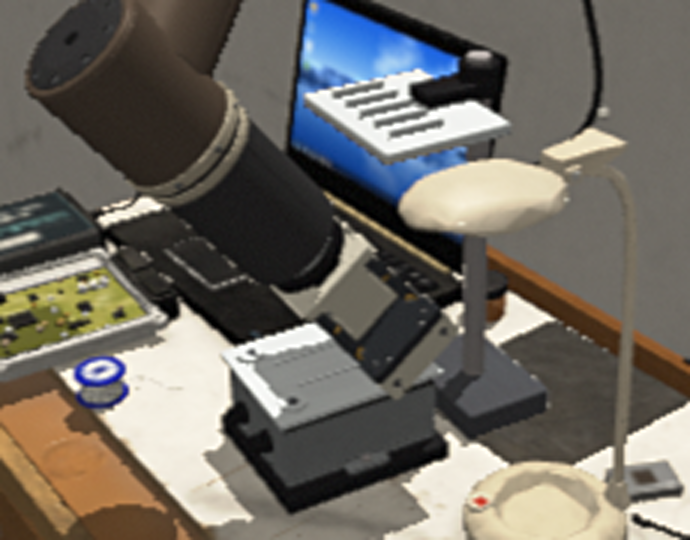

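The picture shows the gripper slanted over the far right boss near (400,385), with the wrist well clear of the panel edge near (380,155).

```bash
python3 -m pendant '[[[0,0,-0.1],[0,0,0]],[[0,0,-0.2],[0,0,0]]]' | sed -n '2p;4p'
python3 -m pendant '[[[0,0,-0.1],[0,0,0]],[[0,0,-0.2],[0,0,0]]]' | sed -n '2p;4p'
python3 -m pendant '[[[0,0,0.7],[0,0,0]],[[0,0,1.7],[0,0,0]],[[0.3,3,1.8],[0,0,0]],[[0.6,6,1.8],[0,0,0]],[[0.93,8.55,1.8],[0,0,0]],[[0.93,8.55,1.3],[0,0,0]],[[0.93,8.55,1],[0,0,0]],[[0.93,8.55,1],[0,0,0]]]' | sed -n '1,4p'; python3 t.py|grep bl
python3 -m pendant '[[[0,0,-0.1],[0,0,0]],[[0,0,-0.2],[0,0,0]]]' | sed -n '2p;4p'
python3 -m pendant '[[[0,0,-0.1],[0,0,0]],[[0,0,-0.2],[0,0,0]]]' | sed -n '2p;4p'
python3 -m pendant '[[[0,0,-0.1],[0,0,0]],[[0,0,-0.2],[0,0,0]]]' | sed -n '2p;4p'
```

```text
tcp_pos: [0.5596, -0.356, 0.1052]
contact_force: [-6.6, 1.5, 11.5]
tcp_pos: [0.5598, -0.3562, 0.1035]
contact_force: [-6.2, 0.7, 11.7]
time: 8.0
tcp_pos: [0.5687, -0.2698, 0.1113]
orientation: [0.051, 0.944, -0.018, 0.325]
contact_force: [-0.3, 0.7, -0.3]
bl [ 0.568 -0.271  0.097] shift cm to +20mm: [-0.016 -0.098  1.97 ]
tcp_pos: [0.5685, -0.2707, 0.1097]
contact_force: [-0.1, 0.3, 0.2]
tcp_pos: [0.5688, -0.2706, 0.1081]
contact_force: [-2.1, -0.7, 4.9]
tcp_pos: [0.5691, -0.2705, 0.1066]
contact_force: [-4.7, -0.4, 9.8]
```

```bash
python3 -m pendant '[[[0,0,-0.1],[0,0,0]],[[0,0,-0.2],[0,0,0]]]' | sed -n '2p;4p'
python3 -m pendant '[[[0,0,-0.1],[0,0,0]],[[0,0,-0.2],[0,0,0]]]' | sed -n '2p;4p'
python3 -m pendant '[[[0,0,0.7],[0,0,0]],[[0,0,1.7],[0,0,0]],[[-3,0.3,1.8],[0,0,0]],[[-6,0.6,1.8],[0,0,0]],[[-9,1,1.8],[0,0,0]],[[-11.6,1.25,1.8],[0,0,0]],[[-11.6,1.25,1.3],[0,0,0]],[[-11.6,1.25,0.8],[0,0,0]],[[-11.6,1.25,0.8],[0,0,0]],[[-11.6,1.25,0.8],[0,0,0]]]' | sed -n '1,4p'; python3 t.py|grep -e turn -e fl
python3 -m pendant '[[[0,0,-0.1],[0,0,0]],[[0,0,-0.2],[0,0,0]],[[0,0,-0.2],[0,0,0]]]' | sed -n '2p;4p'
python3 -m pendant '[[[0,0,-0.1],[0,0,0]],[[0,0,-0.2],[0,0,0]]]' | sed -n '2p;4p'
python3 -m pendant '[[[0,0,-0.1],[0,0,0]],[[0,0,-0.2],[0,0,0]]]' | sed -n '2p;4p'
```

```text
tcp_pos: [0.5692, -0.2705, 0.105]
contact_force: [-5.2, 1.0, 11.4]
tcp_pos: [0.5694, -0.2704, 0.1032]
contact_force: [-5.9, 1.6, 12.6]
time: 10.0
tcp_pos: [0.4524, -0.2575, 0.1095]
orientation: [0.052, 0.944, -0.018, 0.325]
contact_force: [0.7, -0.6, 0.0]
turn [ 0.001 -0.     0.001] at [ 0.452 -0.257  0.109] F [ 0.747 -0.62   0.032]
fl [ 0.452 -0.258  0.097] shift cm to +20mm: [ 0.076 -0.078  2.154]
tcp_pos: [0.4526, -0.2572, 0.1074]
contact_force: [-0.1, -0.6, 0.7]
tcp_pos: [0.4526, -0.2572, 0.1055]
contact_force: [0.0, 0.3, 0.8]
tcp_pos: [0.4528, -0.2573, 0.1039]
contact_force: [-3.9, 2.9, 7.6]
```

```bash
python3 -m pendant '[[[0,0,-0.1],[0,0,0]],[[0,0,-0.2],[0,0,0]]]' | sed -n '2p;4p'
python3 -m pendant '[[[0,0,-0.1],[0,0,0]],[[0,0,-0.15],[0,0,0]]]' | sed -n '2p;4p'
python3 -m pendant '[[[0,0,-0.1],[0,0,0]]]' | sed -n '2p;4p'
```

```text
tcp_pos: [0.4529, -0.2573, 0.1023]
contact_force: [-7.5, 4.6, 13.4]
tcp_pos: [0.4528, -0.2571, 0.1009]
contact_force: [-6.4, 4.7, 13.8]
tcp_pos: [0.4528, -0.2571, 0.0999]
contact_force: [-6.5, 4.9, 15.3]
```

```bash
python3 -m pendant '[[[0,0,-0.1],[0,0,0]]]' | sed -n '2p;4p'
python3 -m pendant '[[[0,0,-0.1],[0,0,0]]]' | sed -n '2p;4p'
```

```text
tcp_pos: [0.4528, -0.257, 0.0989]
contact_force: [-6.0, 5.5, 14.9]
tcp_pos: [0.4528, -0.257, 0.0979]
contact_force: [-8.4, 6.7, 18.1]
```

```bash
python3 -m pendant '[[[0,0,-0.05],[0,0,0]]]' | sed -n '2p;4p'
```

```text
tcp_pos: [0.4529, -0.257, 0.0977]
contact_force: [-11.2, 8.1, 22.5]
```

```bash
python3 -m pendant '[[[0,0,-0.05],[0,0,0]]]' | sed -n '2p;4p'
```

```text
tcp_pos: [0.453, -0.257, 0.0975]
contact_force: [-13.0, 8.5, 25.6]
```

Hard stop found at TCP z ≈ 0.0977. Next is fr.

```bash
python3 -m pendant '[[[0,0,0.7],[0,0,0]],[[0,0,2],[0,0,0]],[[-0.3,-3,2.2],[0,0,0]],[[-0.6,-6,2.2],[0,0,0]],[[-0.95,-8.6,2.2],[0,0,0]],[[-0.95,-8.6,1.7],[0,0,0]],[[-0.95,-8.6,1.1],[0,0,0]],[[-0.95,-8.6,1.1],[0,0,0]],[[-0.95,-8.6,1.1],[0,0,0]]]' | sed -n '2p;4p'; python3 t.py|grep fr
python3 -m pendant '[[[0,0,-0.1],[0,0,0]],[[0,0,-0.2],[0,0,0]]]' | sed -n '2p;4p'
python3 -m pendant '[[[0,0,-0.1],[0,0,0]],[[0,0,-0.2],[0,0,0]]]' | sed -n '2p;4p'
python3 -m pendant '[[[0,0,-0.1],[0,0,0]],[[0,0,-0.2],[0,0,0]]]' | sed -n '2p;4p'
```

```text
tcp_pos: [0.4428, -0.3424, 0.1066]
contact_force: [0.1, 0.3, 0.2]
fr [ 0.443 -0.344  0.097] shift cm to +20mm: [ 0.115 -0.138  2.443]
tcp_pos: [0.4433, -0.3426, 0.1053]
contact_force: [-0.1, 0.6, 1.0]
tcp_pos: [0.4433, -0.3429, 0.1035]
contact_force: [-1.9, 3.6, 6.5]
tcp_pos: [0.4433, -0.3429, 0.1018]
contact_force: [-4.1, 5.1, 10.1]
```

```bash
python3 -m pendant '[[[0,0,-0.1],[0,0,0]],[[0,0,-0.2],[0,0,0]]]' | sed -n '2p;4p'
python3 -m pendant '[[[0,0,-0.1],[0,0,0]],[[0,0,-0.15],[0,0,0]]]' | sed -n '2p;4p'
python3 -m pendant '[[[0,0,-0.05],[0,0,0]]]' | sed -n '2p;4p'
```

```text
tcp_pos: [0.4433, -0.343, 0.0999]
contact_force: [-5.6, 4.3, 9.8]
tcp_pos: [0.4432, -0.3431, 0.0985]
contact_force: [-5.9, 3.7, 11.6]
tcp_pos: [0.4432, -0.3432, 0.098]
contact_force: [-5.8, 4.3, 11.1]
```

```bash
python3 -m pendant '[[[0,0,-0.05],[0,0,0]]]' | sed -n '2p;4p'
python3 -m pendant '[[[0,0,-0.05],[0,0,0]]]' | sed -n '2p;4p'
```

```text
tcp_pos: [0.4432, -0.3432, 0.0976]
contact_force: [-5.8, 3.8, 11.9]
tcp_pos: [0.4433, -0.3433, 0.0972]
contact_force: [-7.6, 5.2, 14.8]
```

```bash
python3 -m pendant '[[[0,0,-0.05],[0,0,0]]]' | sed -n '2p;4p'
```

```text
tcp_pos: [0.4434, -0.3433, 0.097]
contact_force: [-8.5, 5.9, 18.9]
```

```bash
python3 -m pendant '[[[0,0,-0.05],[0,0,0]]]' | sed -n '2p;4p'
```

```text
tcp_pos: [0.4434, -0.3433, 0.0968]
contact_force: [-11.6, 5.9, 23.1]
```

```bash
python3 -m pendant '[[[0,0,0.7],[0,0,0]],[[0,0,2],[0,0,0]],[[3,-0.3,2.2],[0,0,0]],[[6,-0.6,2.2],[0,0,0]],[[9,-1,2.2],[0,0,0]],[[11.6,-1.25,2.2],[0,0,0]],[[11.6,-1.25,1.7],[0,0,0]],[[11.6,-1.25,1.2],[0,0,0]],[[11.6,-1.25,1.2],[0,0,0]],[[11.6,-1.25,1.2],[0,0,0]]]' | sed -n '2p;4p'; python3 t.py|grep br
python3 -m pendant '[[[0,0,-0.1],[0,0,0]],[[0,0,-0.2],[0,0,0]]]' | sed -n '2p;4p'
python3 -m pendant '[[[0,0,-0.1],[0,0,0]],[[0,0,-0.2],[0,0,0]]]' | sed -n '2p;4p'
python3 -m pendant '[[[0,0,-0.1],[0,0,0]],[[0,0,-0.2],[0,0,0]]]' | sed -n '2p;4p'
```

```text
tcp_pos: [0.5581, -0.356, 0.1069]
contact_force: [-0.1, -0.4, -0.3]
br [ 0.559 -0.356  0.097] shift cm to +20mm: [ 0.11  -0.03   2.413]
tcp_pos: [0.5586, -0.3561, 0.1054]
contact_force: [-2.7, -0.4, 3.1]
tcp_pos: [0.5589, -0.3563, 0.1038]
contact_force: [-5.0, 0.5, 8.1]
tcp_pos: [0.5592, -0.3565, 0.1024]
contact_force: [-6.2, 1.0, 11.1]
```

```bash
python3 -m pendant '[[[0,0,-0.1],[0,0,0]],[[0,0,-0.2],[0,0,0]]]' | sed -n '2p;4p'
python3 -m pendant '[[[0,0,-0.1],[0,0,0]],[[0,0,-0.2],[0,0,0]]]' | sed -n '2p;4p'
python3 -m pendant '[[[0,0,-0.05],[0,0,0]]]' | sed -n '2p;4p'
```

```text
tcp_pos: [0.5594, -0.3567, 0.1008]
contact_force: [-6.7, 0.5, 12.0]
tcp_pos: [0.5596, -0.3569, 0.0991]
contact_force: [-6.3, 0.6, 11.2]
tcp_pos: [0.5597, -0.357, 0.0986]
contact_force: [-5.8, -0.4, 11.1]
```

```bash
python3 -m pendant '[[[0,0,-0.05],[0,0,0]]]' | sed -n '2p;4p'
python3 -m pendant '[[[0,0,-0.05],[0,0,0]]]' | sed -n '2p;4p'
```

```text
tcp_pos: [0.5597, -0.357, 0.0982]
contact_force: [-5.9, 0.9, 12.0]
tcp_pos: [0.5598, -0.357, 0.0978]
contact_force: [-6.1, 0.3, 13.6]
```

```bash
python3 -m pendant '[[[0,0,-0.05],[0,0,0]]]' | sed -n '2p;4p'
python3 -m pendant '[[[0,0,-0.05],[0,0,0]]]' | sed -n '2p;4p'
```

```text
tcp_pos: [0.5599, -0.3571, 0.0976]
contact_force: [-8.1, 1.0, 16.0]
tcp_pos: [0.5601, -0.3571, 0.0975]
contact_force: [-7.6, 2.5, 18.1]
```

```bash
python3 -m pendant '[[[0,0,-0.05],[0,0,0]]]' | sed -n '2p;4p'
```

```text
tcp_pos: [0.5603, -0.3572, 0.0974]
contact_force: [-8.8, 3.2, 21.0]
```

```bash
python3 -m pendant '[[[0,0,-0.05],[0,0,0]]]' | sed -n '2p;4p'
```

```text
tcp_pos: [0.5605, -0.3573, 0.0973]
contact_force: [-9.8, 2.8, 22.7]
```

Now bl.

```bash
python3 -m pendant '[[[0,0,0.7],[0,0,0]],[[0,0,2],[0,0,0]],[[0.3,3,2.2],[0,0,0]],[[0.6,6,2.2],[0,0,0]],[[0.85,8.65,2.2],[0,0,0]],[[0.85,8.65,1.7],[0,0,0]],[[0.85,8.65,1.3],[0,0,0]],[[0.85,8.65,1.3],[0,0,0]],[[0.85,8.65,1.3],[0,0,0]]]' | sed -n '2p;4p'; python3 t.py|grep bl
python3 -m pendant '[[[0,0,-0.1],[0,0,0]],[[0,0,-0.2],[0,0,0]]]' | sed -n '2p;4p'
python3 -m pendant '[[[0,0,-0.1],[0,0,0]],[[0,0,-0.2],[0,0,0]]]' | sed -n '2p;4p'
python3 -m pendant '[[[0,0,-0.1],[0,0,0]],[[0,0,-0.2],[0,0,0]]]' | sed -n '2p;4p'
```

```text
tcp_pos: [0.5677, -0.2702, 0.1067]
contact_force: [-1.0, -0.5, 0.8]
bl [ 0.568 -0.271  0.097] shift cm to +20mm: [ 0.08  -0.056  2.433]
tcp_pos: [0.5678, -0.2703, 0.105]
contact_force: [-1.2, -0.4, 2.9]
tcp_pos: [0.5681, -0.2702, 0.1036]
contact_force: [-3.2, -0.7, 9.1]
tcp_pos: [0.5683, -0.2702, 0.102]
contact_force: [-4.3, -0.5, 9.0]
```

```bash
python3 -m pendant '[[[0,0,-0.1],[0,0,0]],[[0,0,-0.2],[0,0,0]]]' | sed -n '2p;4p'
python3 -m pendant '[[[0,0,-0.1],[0,0,0]]]' | sed -n '2p;4p'
```

```text
tcp_pos: [0.5683, -0.2702, 0.1001]
contact_force: [-4.2, -0.1, 10.5]
tcp_pos: [0.5684, -0.2701, 0.0992]
contact_force: [-5.4, 0.2, 12.0]
```

```bash
python3 -m pendant '[[[0,0,-0.1],[0,0,0]]]' | sed -n '2p;4p'
python3 -m pendant '[[[0,0,-0.05],[0,0,0]]]' | sed -n '2p;4p'
```

```text
tcp_pos: [0.5685, -0.2701, 0.0983]
contact_force: [-4.2, 0.7, 12.2]
tcp_pos: [0.5685, -0.2701, 0.0978]
contact_force: [-4.4, 0.9, 12.5]
```

```bash
python3 -m pendant '[[[0,0,-0.05],[0,0,0]]]' | sed -n '2p;4p'
```

```text
tcp_pos: [0.5686, -0.27, 0.0974]
contact_force: [-4.7, 1.0, 12.1]
```

```bash
python3 -m pendant '[[[0,0,-0.05],[0,0,0]]]' | sed -n '2p;4p'
```

```text
tcp_pos: [0.5686, -0.27, 0.0969]
contact_force: [-4.7, 1.4, 12.4]
```

```bash
python3 -m pendant '[[[0,0,-0.05],[0,0,0]]]' | sed -n '2p;4p'
```

```text
tcp_pos: [0.5687, -0.27, 0.0967]
contact_force: [-7.3, 3.6, 16.9]
```

```bash
python3 -m pendant '[[[0,0,-0.05],[0,0,0]]]' | sed -n '2p;4p'
```

```text
tcp_pos: [0.5688, -0.2701, 0.0965]
contact_force: [-9.5, 3.2, 20.8]
```

```bash
python3 -m pendant '[[[0,0,-0.05],[0,0,0]]]' | sed -n '2p;4p'
```

```text
tcp_pos: [0.5688, -0.2701, 0.0964]
contact_force: [-11.9, 4.2, 24.9]
```

```bash
python3 -m pendant '[[[0,0,0.7],[0,0,0]],[[-1,0.2,2],[0,0,0]],[[-5,0.5,2.5],[0,0,0]],[[-9,1,3],[0,0,0]],[[-13,1.5,5],[0,0,0]],[[-16,1.5,8],[0,0,0]],[[-17,1.5,9],[0,0,0]],[[-17,1.5,9],[0,0,0]],[[-17,1.5,9],[0,0,0]]]' | sed -n '1,4p'
python3 - <<'E'
from t import *
for nm in("scene","top"):
    c=bot.read_camera(nm);W=world(c)
    def fit(W):
        Q=(W-np.r_[C,0])@L
        m=(abs(W[...,2]-.085)<.02)&(abs(Q[...,0])<.07)&(abs(Q[...,1])<.055)
        if m.sum()<100:return None
        A=np.c_[Q[m][:,:2],np.ones(m.sum())];b=W[m][:,2]
        for _ in range(4):
            k=np.linalg.lstsq(A,b,rcond=None)[0];g=abs(b-A@k)<.003;A,b=A[g],b[g]
        return k,len(b)
    print(nm,"now",fit(W),"before",fit(world(dict(np.load("scene1.npz" if nm=="scene" else "top0.npz")))))
    if nm=="scene":cv2.imwrite("pics/s4.png",cv2.resize(c["color"][120:300,190:420,::-1],None,fx=3,fy=3,interpolation=cv2.INTER_CUBIC))
E
```

```text
time: 20.1
tcp_pos: [0.3976, -0.2543, 0.1838]
orientation: [0.051, 0.944, -0.018, 0.326]
contact_force: [0.3, 0.1, -0.3]
scene now (array([0.   , 0.003, 0.082]), 1044) before (array([0.004, 0.026, 0.091]), 867)
top now (array([-0.004,  0.001,  0.083]), 1579) before (array([0.005, 0.008, 0.092]), 1580)
```

View pics/s4.png

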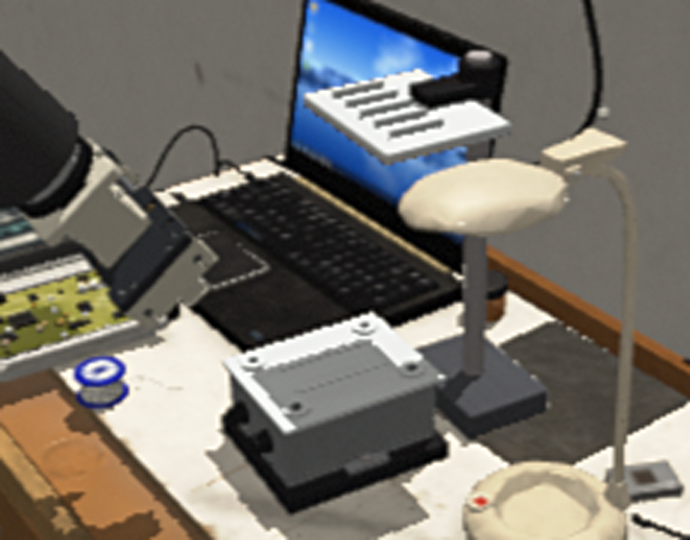

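The lid now lies flat: tilt is about 0 and the boss tops are at z ≈ 0.086, which is 70 mm above the enclosure's underside. The spool, light and other items are undisturbed.

```bash
python3 -c "
from station import bot
print(bot.hand_in())"
```

```text
the job is handed in; nothing more can be done
None
```

The job is handed in: I pressed the lid home at all four corners in two rounds, each to its hard stop with no measured force above about 30 N, and it sits flat at its seated height with the robot clear after about 20 s.

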